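# Balance the tall knobbed weight on the domed lid of the warmer to keep it shut

### The job

The sprung domed lid of the round warmer will not stay down by itself. Take the tall knobbed steel weight out of the slanted rack and stand it gently on the crown of the lid, pressing the lid fully shut, so that when you let go the weight balances there upright on its own, in the middle, and keeps the lid closed. Leave the short weight and the tin in the rack, do not disturb the other things on the table, and neither drop the weight nor press hard on the lid.

Things in the scene. Friction and masses are not known exactly. Their poses are not given: they have to be found in the camera images.
- weight: Tall knobbed weight, plain steel, about 0.6 kg: cylinder 48 mm in diameter, 42 mm high, then a neck 18 mm and a knob 26 mm in diameter; total height 78 mm. Origin at the centre of its flat underside, z along its axis to the knob. It starts in one of the rack's three slots, underside on the slanted floor, so it leans 30 degrees to the rack's front.
- knob (a point): Middle of the tall weight's knob, where to grip it: on the axis, 67 mm from the underside. The knob spans 59 to 75 mm from the underside. Axes as the weight's.
- low_weight: The short knobbed weight, plain steel, about 0.26 kg: 48 mm in diameter, 18 mm high, same knob (top at 54 mm). Origin at the centre of its underside, z along its axis. To be left in its slot.
- tin: A plain closed spice tin, 48 mm in diameter, 42 mm high. Origin at the centre of its underside, z along its axis. To be left in its slot.
- rack: Fixed steel rack, 276 mm wide along its y. Origin on the table below the middle slot; its front faces its -x, roughly to the robot. The floor is 33 mm above the table at the origin and slopes 30 degrees, low at the front. Slots at y = -85, 0 and +85 mm, between thin walls 28 mm high and a front lip 30 mm high, both measured square to the floor.
- shelf_edge (a point): Middle of the lower front edge of the fixed shelf over the rack, 176 mm above the table, 21 mm in front of the rack's origin; the shelf is 10 mm thick, runs back 78 mm and carries small tubs up to 225 mm. It overhangs the slots, 85 mm above the tall weight's knob: the gripper's body only fits if the tool leans back along the weight's axis.
- warmer: Fixed round steel warmer, 188 mm in diameter, rim 110 mm high. Origin at the centre of its underside; -x is its front. The lid's hinge line runs along its y at the back, at x = +100 mm, 110 mm high. With the lid fully shut the top of the dome is at x = 0, y = 0, 151 mm above the origin.
- lid (a joint): Lid angle in rad: 0 fully shut, growing as the front edge rises. A spring holds it at 0.3 to 0.5 and lifts it again when let go; 2 to 4 N on the crown press it shut. The lid is a steel disc 188 mm in diameter with a spherical dome in the middle, 132 mm in diameter at its foot, 80 mm radius of curvature.
- crown (a point): The top point of the dome, in the lid's own middle; it moves with the lid; z square to the lid's rim.
- scraper: Dough scraper, a steel blade 80 by 120 mm with a wooden edge grip, lying on the table; origin at the middle of its underside. Not to be disturbed.
- deli_cup: White open cup, 90 mm in diameter, 100 mm high; origin under its centre. Not to be disturbed.
- spoon: Steel spoon lying on the table. Not to be disturbed.
- spice_jar: Closed jar, 56 mm in diameter, 95 mm high; origin under its centre. Not to be disturbed.
- pinch_bowl: Steel bowl, 100 mm in diameter, 40 mm high; origin under its centre. Not to be disturbed.
Things that resemble listed ones, but are neither listed nor needed, are in the scene too. Several things have the shape of the warmer; the one meant has the colours described above.

How it is judged:
On the way, in this order (a step that is already met when the one before it is completed fails the run):
1. the tall weight is lifted clear of the rack (height (world z) of weight above 0.11 m and contact force between weight and rack below 0.05 N), for 0.1 s.
2. the lid is fully shut under the tall weight (value of joint lid below 0.03 rad and contact force between weight and warmer above 1.5 N), for 0.2 s.
At the end, for the whole second after the job is handed in: The lid is shut (within 0.03 rad), the tall weight stands on its crown by itself, at rest, upright within 0.2 rad and with its underside's centre within 14 mm of the crown's top; the short weight and the tin are still in the rack (all of step 2 and horizontal distance between weight and crown below 0.014 m and height (world z) of weight above 0.14 m and angle between weight's own z axis and vertical below 0.2 rad and linear speed of weight below 0.02 m/s and distance between each of low_weight, tin and rack below 0.12 m); the robot touches nothing.
It fails at once if the weight is pressed hard on the warmer (over 30 N) (contact force between weight and warmer above 30 N).
It fails at once if the weight strikes the warmer faster than 0.3 m/s (dropped or slammed) (contact force between weight and warmer above 0.5 N and linear speed of weight above 0.3 m/s).
It fails at once if the short weight or the tin is taken out of its slot (distance of any of low_weight, tin from where it was at the start of the episode above 0.03 m).
It fails at once if a bystander is disturbed (moved over 30 mm) (distance of any of scraper, deli_cup, spoon, spice_jar, pinch_bowl from where it was at the start of the episode above 0.03 m).
It also fails if it takes over 64 s, if anything falls off the work surface, if the arm or the gripper's body presses on something with over 40 N, if the wrist force passes 120 N, or if a joint passes its speed limit or range.

### The arm

A 6-joint arm with a two-finger parallel gripper is mounted at the origin on the work surface. World frame = base frame: x ahead of the robot, y to its left, z up, the work surface at z = 0. Lengths are in m, angles in rad, forces in N, time in s.
With the tool pointing down it reaches from about 0.425 to 0.95 m from the base axis. Payload 3.5 kg.
Tool frame: the origin (TCP) lies midway between the tips of the shut fingers; the grasp point (between the pads) lies 19 mm behind it; z points along the fingers, y is the direction in which the jaws open and shut (so a half turn about z gives the same grasp; the last joint's range is limited). The gripper opens to 85 mm and grips with 20 to 120 N. Pads are 22 mm wide; open, the fingers measure 114 mm over their backs; the gripper's body (76 mm by 85 mm) begins 54 mm behind the grasp point. The pads swing forward as they close: fully open they stand 13 mm farther back than shut.
Start: joints at [1.006, 0.286, 1.577, -0, 1.279, -0.15], TCP at [0.272, 0.618, 0.231] pointing down, gripper open.
Joint ranges: [-2.77, 2.77], [-0.9, 2.22], [0.21, 2.48], [-1.53, 4.67], [0.24, 2.81], [-2.84, 2.84]. Speed limits (rad/s): [2.79, 2.79, 3.14, 3.14, 3.14, 3.14].

### API

Orientations are given as a unit quaternion [x, y, z, w].
In Python, from plant import * gives the robot as it stands.
- The arm moves only by the shell command python3 -m jog 'ROWS' [FORCE]. ROWS is a JSON object of lists of equal length, an entry for each row: "travel": the shift along the world's x, y, z in mm, a list of three; "dr": the turn, a rotation vector about the world's x, y, z in degrees, a list of three; "jaw": the closure in counts, from 0 (fully open) to 255 (shut). In form: {"travel": [[x, y, z], ...], "dr": [[wx, wy, wz], ...], "jaw": [jaw, ...]}. A call has 1 to 5 rows; each row shifts and turns the commanded pose from where the row before left it; what a row does not reach is not made up. A row lasts 1/12 s, in which the tool goes at most 41.7 mm and 7.16 degrees, less where a joint would pass 70% of its speed; a pose out of reach is approached as far as the arm can. A call is refused whole if a number of a shift passes 41.7 or a number of a turn 7.16, either way. A call with a gripper value outside its range is refused whole. The fingers move at their own pace and stop on an object; FORCE is the grip in N (left out, the last holds). Time passes only in rows, so rows that do not move let the fingers close. It gives the time, the measured TCP pose, the force and the opening at its end, in the units of the state.
- get_state(): the state, without advancing time (a new reading comes with each control period).
- read_camera(name): name is "side" or "top"; returns the picture (384x512x3 uint8, red, green, blue); there is no depth.
- camera_info(name): a dict with "K" (3x3 intrinsics, pixels), "R" (3x3) and "t" (3): a world point X has camera coordinates R X + t. Camera axes: x right, y down, z forward; pixel columns grow to the right and rows downward; lengths in m; the calibration is good to about 2 mm. A picture is of the moment at which its call begins. camera_info takes no time and is no camera call.
- sign_off(): hands the job in, once; it reports no verdict.
The state is a dict: "time": time; "qpos": joint angles; "dq": joint speeds; "joint_efforts": joint torques, N m; "eef_pos": TCP position; "tcp_rot": TCP orientation; "contact_force": force on the tool from outside, world axes, zero at the start; "wrist_torque": the same for the moment, N m; "opening": opening from 0.0 (shut) to 1.0 (fully open).
Only numpy, scipy, OpenCV 4.12 (cv2) and the standard library are available. Lean on these libraries where they do the work, as an engineer would, in place of code of your own. Each camera call takes 0.05 s, during which the arm holds its last target. There are 200 camera calls.

## Working session

There is one attempt and no reset: what is moved stays moved. The work goes in short steps, Python scripts to look and compute and a shell command to move; the robot and the scene stay as the last step left them, time stands still between calls to the robot, and variables do not carry over. Pictures are saved under pics/ and viewed, about 8 in all and at most 12, crops included, and the job is handed in when it is done.

```bash
mkdir -p pics; ls
python3 - <<'E'
from plant import *
import cv2
s=get_state(); print(s)
for n in ("side","top"):
    im=read_camera(n); cv2.imwrite(f"pics/{n}0.png",im[:,:,::-1])
    c=camera_info(n); print(n,c)
E
```

```text
pics
{'time': 0.0, 'qpos': array([ 1.00600145e+00,  2.87200158e-01,  1.57817996e+00,  2.70447388e-05,
        1.27858517e+00, -1.49986302e-01]), 'dq': array([-0.00030769, -0.00027634, -0.00040972,  0.00090272,  0.0007409 ,
        0.00128359]), 'joint_efforts': array([-1.13840673e-03, -4.05950654e+01, -2.92640555e+01, -1.71813504e-04,
        5.63426118e-03, -9.94158228e-06]), 'eef_pos': array([0.27163945, 0.61721524, 0.22992257]), 'tcp_rot': array([ 2.05924194e-01,  9.78567227e-01, -1.10683002e-03, -4.27137446e-04]), 'contact_force': array([1.0914766 , 0.62514453, 0.68060683]), 'wrist_torque': array([0.00662879, 0.01990956, 0.06325911]), 'opening': 1.0008741023112222}
side {'K': array([[346.77877777,   0.        , 263.12761341],
       [  0.        , 346.77877777, 191.80707246],
       [  0.        ,   0.        ,   1.        ]]), 'R': array([[ 0.71406299,  0.70005981, -0.00550511],
       [ 0.66266073, -0.67841051, -0.31723797],
       [-0.22582028,  0.22287988, -0.94832999]]), 't': array([-0.31826554, -0.34914964,  1.1703143 ])}
top {'K': array([[376.98655237,   0.        , 256.66028593],
       [  0.        , 376.98655237, 190.16507389],
       [  0.        ,   0.        ,   1.        ]]), 'R': array([[ 0.02600166, -0.99964756, -0.00535403],
       [-0.99706738, -0.02554818, -0.07213826],
       [ 0.07197605,  0.00721404, -0.99738027]]), 't': array([-0.09036521,  0.50438164,  1.07616219])}
```

Run:
```python
import cv2
for n in ("side","top"):
    im=cv2.imread(f"pics/{n}0.png"); cv2.imwrite(f"pics/{n}0b.png",cv2.resize(im,(800,600),interpolation=cv2.INTER_CUBIC))
```

```text
(no output)
```

View pics/side0b.png

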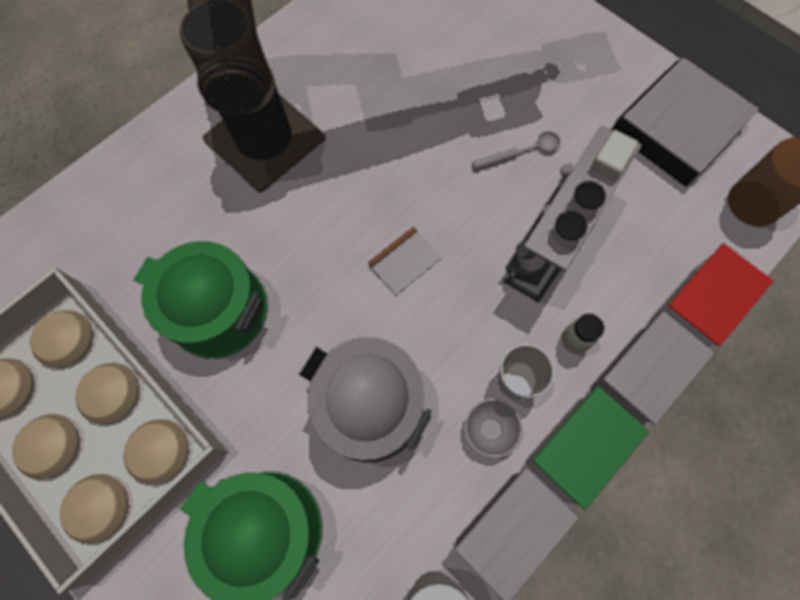

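View pics/top0b.png

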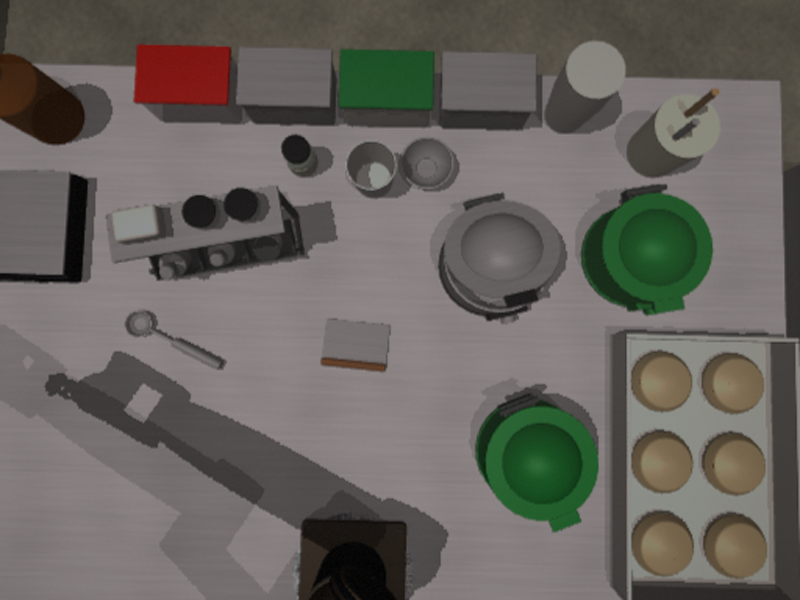

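The steel (grey) warmer is at top ≈(500,260)/side ≈(365,400), in 800x600 pixels. The rack is at top ≈(215,235), with two knobs at (172,265) and (218,257) and a plain tin at (268,245). I'll crop in to tell the tall weight from the short one.

Run:
```python
import cv2,numpy as np
t=cv2.imread("pics/top0.png")[110:200,60:225]; s=cv2.imread("pics/side0.png")[70:220,300:430]
t=cv2.convertScaleAbs(t,alpha=1.5,beta=15)
s=cv2.convertScaleAbs(s,alpha=1.5,beta=15)
a=cv2.resize(t,None,fx=4.8,fy=4.8,interpolation=cv2.INTER_CUBIC); print(a.shape)
cv2.imwrite("pics/c1.png",a)
t=cv2.imread("pics/top0.png")[115:210,270:375];
a=cv2.resize(t,None,fx=3.7,fy=3.7,interpolation=cv2.INTER_CUBIC)
b=cv2.resize(s[40:,:],None,fx=3.4,fy=3.4,interpolation=cv2.INTER_CUBIC)
h=max(a.shape[0],b.shape[0]); z=np.zeros((h,a.shape[1]+b.shape[1],3),np.uint8); z[:a.shape[0],:a.shape[1]]=a; z[:b.shape[0],a.shape[1]:]=b;print(a.shape,z.shape)
cv2.imwrite("pics/c2.png",cv2.resize(z,(min(800,z.shape[1]),int(z.shape[0]*min(800,z.shape[1])/z.shape[1]))))
```

```text
(432, 792, 3)
(352, 388, 3) (374, 830, 3)
```

View pics/c1.png

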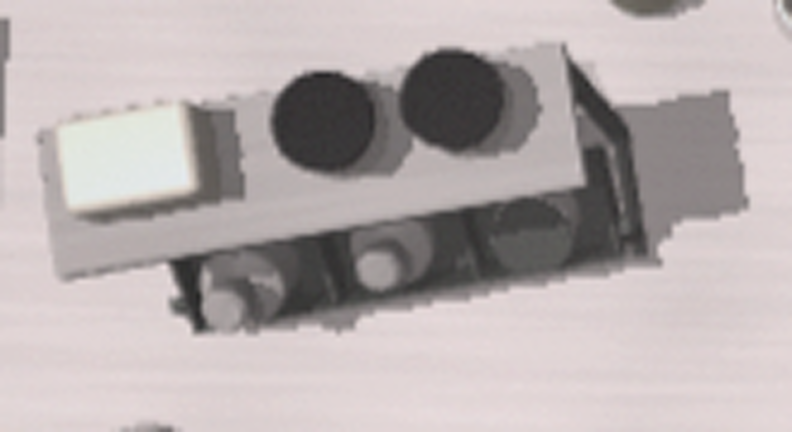

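View pics/c2.png

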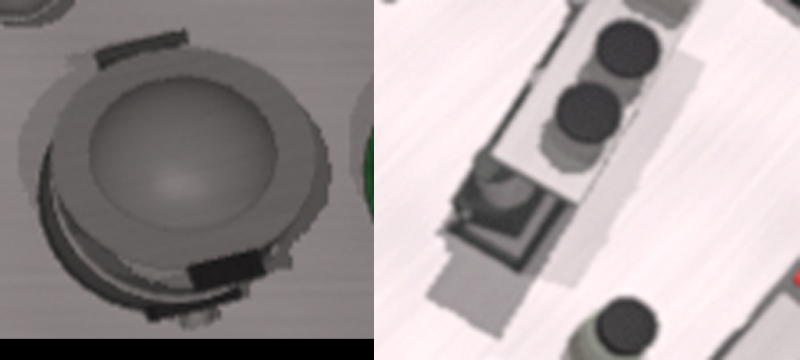

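Picture 3 shows the left slot (largest y) holds the tall weight: its knob, at crop (225,305), stands furthest out. The short weight is in the middle and the tin on the right. Next I measure: shelf corners for the rack pose, and the warmer's dark hinge bar, handle and lid outline in both views.

```bash
cat > h.py <<'E'
from plant import *
import numpy as np, cv2
from scipy.spatial.transform import Rotation as Ro
def ray(n,p):
    c=camera_info(n); R,t=np.array(c["R"]),np.array(c["t"])
    d=R.T@np.linalg.solve(c["K"],[p[0],p[1],1]); return -R.T@t,d/np.linalg.norm(d)
def onz(n,p,z):
    o,d=ray(n,p); return o+d*(z-o[2])/d[2]
def tri(ps,pt):
    o1,a=ray("side",ps);o2,b=ray("top",pt)
    l=np.linalg.lstsq(np.c_[a,-b],o2-o1,rcond=None)[0]
    p,q=o1+a*l[0],o2+b*l[1]; return (p+q)/2,np.linalg.norm(p-q)*1e3
def proj(n,X):
    c=camera_info(n); q=c["K"]@(c["R"]@np.array(X)+c["t"]); return q[:2]/q[2]
E
python3 - <<'E'
from h import *
np.set_printoptions(precision=4,suppress=True)
print([ray(n,(0,0))[0] for n in("side","top")])
for n,(x0,y0,x1,y1) in dict(top=(270,115,375,215),side=(180,205,290,310)).items():
    im=cv2.imread(f"pics/{n}0.png"); g=im.max(2)
    m=((g<62)*255).astype(np.uint8)
    k,l,st,ce=cv2.connectedComponentsWithStats(m)
    for i in range(1,k):
        x,y=ce[i]
        if x0<x<x1 and y0<y<y1 and st[i,4]>8: print(n,st[i],ce[i],g[l==i].mean())
c=lambda x,y:(x/4.8+60-.4,y/4.8+110-.4)
for q in [(60,277),(585,185),(560,42),(40,130)]: print("shelf",onz("top",c(*q),.186))
for z in (.09,.1): print("knob",onz("top",c(225,305),z), "short",onz("top",c(377,268),.07))
a=[]
for n,(x0,y0) in dict(top=(270,115),side=(185,205)).items():
    t=cv2.imread(f"pics/{n}0.png")[y0:y0+105,x0:x0+105]
    a.append(cv2.resize(cv2.convertScaleAbs(t,alpha=1.7),(400,400),interpolation=cv2.INTER_CUBIC))
t=cv2.imread("pics/side0.png")[75:205,310:440]
cv2.imwrite("pics/w.png",np.hstack(a))
cv2.imwrite("pics/r.png",cv2.resize(cv2.convertScaleAbs(t,alpha=1.3),(600,600),interpolation=cv2.INTER_CUBIC))
E
```

```text
[array([ 0.7229, -0.2749,  0.9973]), array([ 0.4278, -0.0852,  1.1092])]
top [297 124  25  10  86] [308.2907 128.0349] 53.80232558139535
top [281 157  67  48 510] [312.9686 189.9294] 44.59607843137255
side [192 223  17  20 153] [200.098  232.6013] 27.61437908496732
side [232 264  43  32 159] [259.4906 282.0692] 52.84905660377358
shelf [0.5394 0.3792 0.186 ]
shelf [0.594  0.1104 0.186 ]
shelf [0.6687 0.1265 0.186 ]
shelf [0.6157 0.3943 0.186 ]
knob [0.5374 0.3326 0.09  ] short [0.5633 0.2537 0.07  ]
knob [0.5363 0.3285 0.1   ] short [0.5633 0.2537 0.07  ]
```

View pics/w.png

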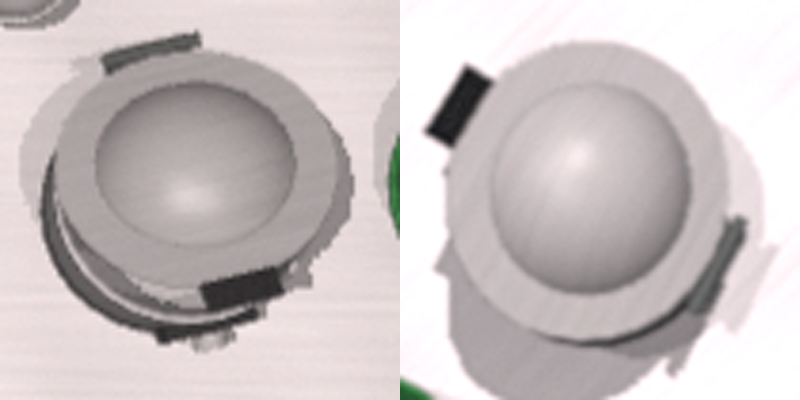

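View pics/r.png

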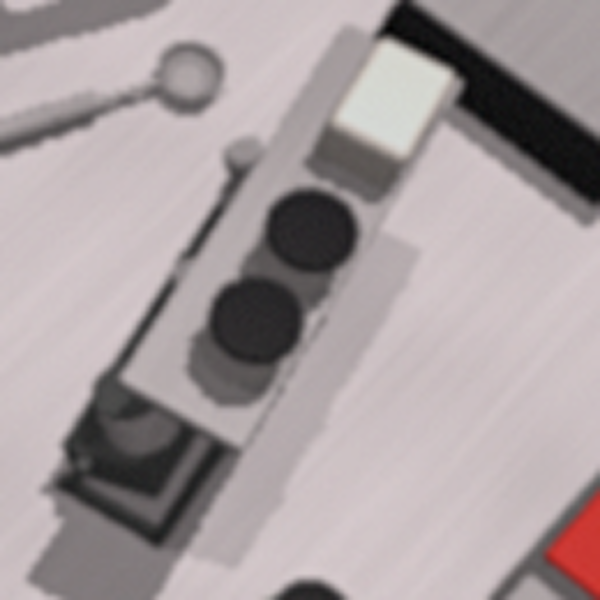

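Picture 5 gives the hinge bar, handle and dome foot in both views: top hinge (152,53), handle (243,288), dome foot centre ≈(196,164); side (322,265), (60,106) and (191,188). Picture 6 shows the tall knob sticking out beyond the shelf at crop (243,155), so I can triangulate it.

Run:
```python
from h import *
np.set_printoptions(precision=4,suppress=True)
T=lambda x,y:(270+x/3.81-.4,115+y/3.81-.4)
S=lambda x,y:(185+x/3.81-.4,205+y/3.81-.4)
R=lambda x,y:(310+x/4.615-.4,75+y/4.615-.4)
C=lambda x,y:(x/4.8+60-.4,y/4.8+110-.4)
print("knob",tri(R(243,155),C(225,305)))
for a,b in [((120,380),(585,185)),((245,447),(560,42))]: print("shelf corner R",tri(R(*a),C(*b)))
for nm,s,t in [("hinge",(322,262),(152,53)),("hingeA",(342,218),(198,40)),("hingeB",(297,312),(106,64)),("handle",(62,106),(243,288)),("domefoot",(191,188),(196,164))]:
    print(nm,tri(S(*s),T(*t)))
# ellipse fits of the dome foot and lid rim from edges
for n,(x0,y0),c in (("top",(270,115),T(196,164)),("side",(185,205),S(191,188))):
    g=cv2.GaussianBlur(cv2.imread(f"pics/{n}0.png").max(2),(0,0),.8).astype(float)
    for lo,hi,nm in ((18,32,"dome"),(31,44,"rim")):
        P=[]
        for a in np.arange(0,2*np.pi,.07):
            r=np.arange(lo,hi,.25); q=np.c_[c[0]+r*np.cos(a),c[1]+r*np.sin(a)].astype(np.float32)
            v=cv2.remap(g.astype(np.float32),q[:,:1],q[:,1:],cv2.INTER_CUBIC).ravel()
            d=np.abs(np.gradient(v)); i=d.argmax()
            if d[i]>1.: P.append(q[i])
        P=np.array(P); 
        for _ in range(4):
            e=cv2.fitEllipse(P); th=np.radians(e[2]); 
            u=(P-e[0])@np.array([[np.cos(th),-np.sin(th)],[np.sin(th),np.cos(th)]])
            res=np.abs(np.hypot(u[:,0]/e[1][0]*2,u[:,1]/e[1][1]*2)-1)
            P=P[res<max(.03,np.percentile(res,75))] if len(P)>30 else P
        print(n,nm,np.round(e[0],2),np.round(e[1],1),round(e[2]),len(P),res.max().round(3))
```

```text
knob (array([0.5363, 0.3288, 0.0987]), np.float64(0.43132552119226264))
shelf corner R (array([0.5952, 0.1119, 0.1836]), np.float64(2.4132892015850524))
shelf corner R (array([0.6699, 0.1279, 0.1855]), np.float64(3.207812336066021))
hinge (array([ 0.6711, -0.2125,  0.112 ]), np.float64(6.908597642506063))
hingeA (array([ 0.6587, -0.2101,  0.2466]), np.float64(40.985455497355616))
hingeB (array([ 0.6863, -0.2182, -0.0406]), np.float64(44.6088490472505))
handle (array([ 0.4988, -0.262 ,  0.2022]), np.float64(3.357953004065865))
domefoot (array([ 0.5841, -0.239 ,  0.158 ]), np.float64(2.031801289887808))
top dome [320.65 157.85] [52.2 62.7] 169 33 0.031
top rim [320.19 162.42] [73.8 83.7] 114 42 0.03
side dome [234.37 253.98] [52.9 56.4] 19 64 0.016
side rim [233.85 254.32] [75.7 78.4] 17 60 0.027
```

Run:
```python
from h import *
np.set_printoptions(precision=4,suppress=True)
T=lambda x,y:(270+x/3.81-.4,115+y/3.81-.4)
S=lambda x,y:(185+x/3.81-.4,205+y/3.81-.4)
print("dome",tri((234.37,253.98),(320.65,157.85)),"rim",tri((233.85,254.32),(320.3,159.5)))
for nm,s,t in [("hingeA",(297,312),(200,40)),("hingeB",(342,218),(104,64))]: print(nm,tri(S(*s),T(*t)))
# planar: hinge line at z~.112
for nm,s,t in [("A",(297,312),(200,40)),("B",(342,218),(104,64)),("mid",(322,262),(152,53))]:
    print(nm,onz("side",S(*s),.112),onz("top",T(*t),.112))
# predicted overlay for candidate pose
cx,cy,yaw,th=.5735,-.2415,np.radians(16),.43
M=Ro.from_euler('z',yaw).as_matrix()
def W(p): return M@np.array(p)+[cx,cy,0]
def L(p): return W(np.array([.1,0,.11])+Ro.from_euler('y',th).apply(p))
a=np.linspace(0,2*np.pi,60)
out=[]
for n,(x0,y0) in dict(top=(270,115),side=(185,205)).items():
    im=cv2.resize(cv2.convertScaleAbs(cv2.imread(f"pics/{n}0.png")[y0:y0+105,x0:x0+105],alpha=1.5),(400,400),interpolation=cv2.INTER_CUBIC)
    def D(Ps,col):
        for P in Ps:
            u=(proj(n,P)-[x0,y0]+.5)*400/105-.5; cv2.circle(im,tuple(int(v) for v in u),1,col,-1)
    D([L([-.1+.066*np.cos(b),.066*np.sin(b),.0062]) for b in a],(0,0,255))
    D([L([-.1+.094*np.cos(b),.094*np.sin(b),.006]) for b in a],(255,0,0))
    D([W([.094*np.cos(b),.094*np.sin(b),.11]) for b in a],(0,160,0))
    D([W([.1,v,.11]) for v in np.linspace(-.03,.03,10)],(0,255,255))
    out.append(im)
cv2.imwrite("pics/ov.png",np.hstack(out))
```

```text
dome (array([ 0.5835, -0.239 ,  0.1558]), np.float64(0.6187329738248845)) rim (array([ 0.5812, -0.24  ,  0.1438]), np.float64(0.772622125374406))
hingeA (array([ 0.6815, -0.2464,  0.1104]), np.float64(6.752424660409744))
hingeB (array([ 0.6618, -0.1808,  0.1097]), np.float64(2.72346391873463))
A [ 0.6835 -0.2437  0.112 ] [ 0.6792 -0.249   0.112 ]
B [ 0.6627 -0.1799  0.112 ] [ 0.6604 -0.1817  0.112 ]
mid [ 0.673  -0.2096  0.112 ] [ 0.6691 -0.2153  0.112 ]
```

View pics/ov.png

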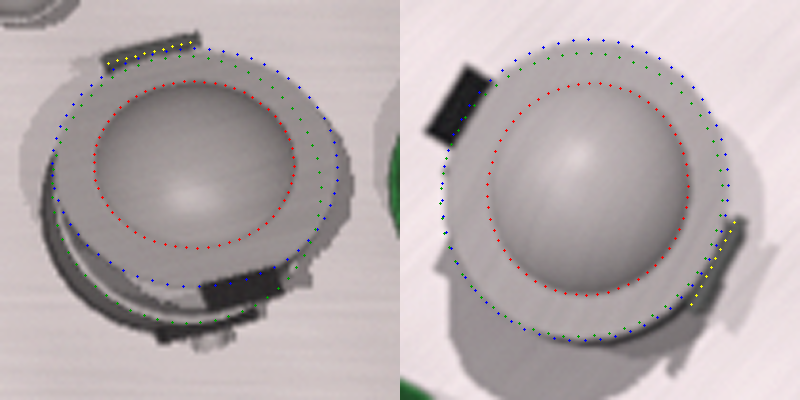

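The overlay (picture 7) matches the lid rim, dome foot and hinge in both views. Measured poses:

| Item | Value |
|---|---|
| Warmer centre | ≈(0.574, −0.241) |
| Warmer yaw | 16° |
| Lid angle | ≈0.43 rad |
| Rack yaw | 11.5° |
| Knob middle | ≈(0.539, 0.328, 0.0915), against 0.091 m expected |

Now I move to the pre-grasp pose.

```bash
python3 -m jog '{"travel":[[23,-30,0],[23,-30,0],[23,-30,0],[23,-30,0],[23,-30,0]],"dr":[[0,0,7.06],[0,0,7.06],[0,0,7.06],[0,0,7.06],[0,0,7.06]],"jaw":[0,0,0,0,0]}' 40
python3 -m jog '{"travel":[[23,-30,-15],[23,-30,-15],[23,-30,-15],[23,-30,-15],[23,-30,-15]],"dr":[[1.2,-5.88,0],[1.2,-5.88,0],[1.2,-5.88,0],[1.2,-5.88,0],[1.2,-5.88,0]],"jaw":[0,0,0,0,0]}'
python3 -m jog '{"travel":[[0,0,0],[0,0,0],[0,0,0]],"dr":[[0,0,0],[0,0,0],[0,0,0]],"jaw":[0,0,0]}'
python3 - <<'E'
from h import *
np.set_printoptions(precision=4,suppress=True)
s=get_state();p=s["eef_pos"];r=Ro.from_quat(s["tcp_rot"]).as_matrix();print(p,r[:,2],r[:,1],s["qpos"],s["opening"])
g=np.array([.5483,.3299,.0750]);print("to grasp mm",(g-p)*1e3)
for n in("side","top"): cv2.imwrite(f"pics/{n}1.png",read_camera(n)[:,:,::-1])
a=cv2.imread("pics/side1.png")[60:190,290:420];b=cv2.imread("pics/top1.png")[100:230,60:190]
cv2.imwrite("pics/g1.png",np.hstack([cv2.resize(cv2.convertScaleAbs(i,alpha=1.4),(400,400),interpolation=cv2.INTER_CUBIC) for i in(a,b)]))
E
```

```text
time: 0.52
eef_pos: [0.387, 0.4666, 0.2307]
tcp_rot: [-0.103, 0.995, -0.0, -0.0]
contact_force: [0.6, 0.8, -0.3]
opening: 1.003
time: 0.93
eef_pos: [0.5022, 0.317, 0.1563]
tcp_rot: [-0.096, 0.96, 0.027, 0.26]
contact_force: [1.4, -0.1, -0.3]
opening: 0.996
time: 1.18
eef_pos: [0.502, 0.3184, 0.1568]
tcp_rot: [-0.096, 0.961, 0.026, 0.258]
contact_force: [-0.6, -0.0, 0.5]
opening: 0.998
[0.502  0.3184 0.1568] [ 0.4902  0.1002 -0.8658] [-0.1976  0.9803  0.0016] [ 0.4461 -0.0276  2.1352 -0.2395  0.5356 -1.148 ] 0.9980483223770859
to grasp mm [ 46.3098  11.4565 -81.8275]
```

View pics/g1.png

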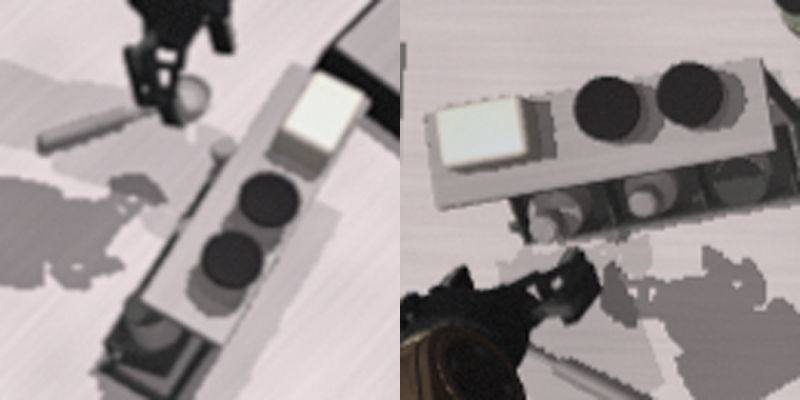

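The gripper is square to the rack and in front of the tall weight (knob at top crop (545,225)), with nothing in the way. Going in along the axis.

```bash
python3 -m jog '{"travel":[[8,2,-14],[8,2,-14],[8,2,-14],[8,2,-14],[5,1.5,-9]],"dr":[[0,0,0],[0,0,0],[0,0,0],[0,0,0],[0,0,0]],"jaw":[0,0,0,0,0]}' 40
python3 -m jog '{"travel":[[5,1,-9],[4.3,1,-7.8],[0,0,0]],"dr":[[0,0,0],[0,0,0],[0,0,0]],"jaw":[0,0,0]}'
python3 - <<'E'
from h import *
np.set_printoptions(precision=4,suppress=True)
s=get_state();p=s["eef_pos"];print((np.array([.5483,.3299,.0750])-p)*1e3,s["contact_force"],s["wrist_torque"])
E
```

```text
time: 1.7
eef_pos: [0.5395, 0.3296, 0.0915]
tcp_rot: [-0.097, 0.961, 0.027, 0.258]
contact_force: [0.2, -0.6, -0.4]
opening: 0.998
time: 1.95
eef_pos: [0.5481, 0.3304, 0.0735]
tcp_rot: [-0.096, 0.961, 0.026, 0.257]
contact_force: [-0.3, -0.3, -0.3]
opening: 1.003
[ 0.2324 -0.5262  1.5218] [-0.3241 -0.283  -0.2954] [-0.0611  0.2584  0.0449]
```

Now close; rows that don't move let the fingers shut.

```bash
for i in 1; do python3 -m jog '{"travel":[[0,0,0],[0,0,0],[0,0,0],[0,0,0],[0,0,0]],"dr":[[0,0,0],[0,0,0],[0,0,0],[0,0,0],[0,0,0]],"jaw":[120,150,180,200,230]}' 40; done
python3 -m jog '{"travel":[[0,0,0],[0,0,0],[0,0,0],[0,0,0],[0,0,0]],"dr":[[0,0,0],[0,0,0],[0,0,0],[0,0,0],[0,0,0]],"jaw":[255,255,255,255,255]}' 40
python3 -m jog '{"travel":[[0,0,0],[0,0,0],[0,0,0],[0,0,0],[0,0,0]],"dr":[[0,0,0],[0,0,0],[0,0,0],[0,0,0],[0,0,0]],"jaw":[255,255,255,255,255]}' 40
```

```text
time: 2.37
eef_pos: [0.5481, 0.3302, 0.0755]
tcp_rot: [-0.096, 0.961, 0.027, 0.258]
contact_force: [-3.5, -1.9, 4.6]
opening: 0.295
time: 2.78
eef_pos: [0.5483, 0.3305, 0.0755]
tcp_rot: [-0.096, 0.961, 0.027, 0.258]
contact_force: [-3.4, 2.5, 6.3]
opening: 0.289
time: 3.2
eef_pos: [0.5483, 0.3304, 0.0755]
tcp_rot: [-0.096, 0.961, 0.027, 0.258]
contact_force: [-5.3, 2.2, 5.9]
opening: 0.289
```

The jaws stopped at 0.289 (≈25 mm), so the grip is on the 26 mm knob and not the neck. Lifting along the axis.

```bash
python3 -m jog '{"travel":[[-2.5,-0.5,4.3],[-5,-1,8.7],[-5,-1,8.7],[-5,-1,8.7],[-5,-1,8.7]],"dr":[[0,0,0],[0,0,0],[0,0,0],[0,0,0],[0,0,0]],"jaw":[255,255,255,255,255]}' 40
python3 -m jog '{"travel":[[-8,-1.5,13],[-8,-1.5,13],[-15,-3,15],[-20,-4,20],[-20,-4,20]],"dr":[[0,0,0],[0,0,0],[0,0,0],[0,0,0],[0,0,0]],"jaw":[255,255,255,255,255]}'
python3 -m jog '{"travel":[[-20,-4,20],[-10,0,20],[0,0,20],[0,0,0],[0,0,0]],"dr":[[0,0,0],[0,0,0],[0,0,0],[0,0,0],[0,0,0]],"jaw":[255,255,255,255,255]}'
python3 -c "
from h import *
s=get_state();print(s['wrist_torque'],s['qpos'],Ro.from_quat(s['tcp_rot']).as_matrix())"
```

```text
time: 3.62
eef_pos: [0.5228, 0.3236, 0.1113]
tcp_rot: [-0.096, 0.962, 0.025, 0.254]
contact_force: [0.1, -0.0, -6.8]
opening: 0.287
time: 4.03
eef_pos: [0.4512, 0.3096, 0.1923]
tcp_rot: [-0.096, 0.962, 0.025, 0.254]
contact_force: [0.1, -0.2, -5.7]
opening: 0.288
time: 4.45
eef_pos: [0.4237, 0.307, 0.2547]
tcp_rot: [-0.096, 0.961, 0.026, 0.257]
contact_force: [-0.3, -0.2, -6.9]
opening: 0.288
[-0.13544915  0.8079721   0.06250871] [ 0.50511054 -0.32160133  2.19440695 -0.21481096  0.77711405 -1.14897084] [[-0.84913613 -0.1979615   0.48967242]
 [-0.17087323  0.98020905  0.09996278]
 [-0.49977012  0.0012101  -0.86615724]]
```

Wrist force −6.2 N fits the 0.6 kg weight. Next I turn it upright while rising, then swing over to the warmer.

```bash
python3 -m jog '{"travel":[[0,-5,14],[0,-5,14],[0,-5,14],[0,-5,14],[0,-5,14]],"dr":[[-1.2,5.88,0],[-1.2,5.88,0],[-1.2,5.88,0],[-1.2,5.88,0],[-1.2,5.88,0]],"jaw":[255,255,255,255,255]}' 40
python3 -m jog '{"travel":[[5,-15,0],[8,-25,0],[8,-30,0],[8,-30,0],[8,-30,0]],"dr":[[0,0,-2],[0,0,-2],[0,0,-2],[0,0,-2],[0,0,-2]],"jaw":[255,255,255,255,255]}'
python3 -m jog '{"travel":[[8,-30,0],[8,-30,0],[8,-30,0],[8,-30,0],[8,-30,0]],"dr":[[0,0,-2],[0,0,-2],[0,0,-2],[0,0,-2],[0,0,-2]],"jaw":[255,255,255,255,255]}'
python3 -m jog '{"travel":[[8,-30,0],[8,-30,0],[8,-30,0],[8,-30,0],[8,-30,0]],"dr":[[0,0,-2],[0,0,-2],[0,0,-2],[0,0,-2],[0,0,-2]],"jaw":[255,255,255,255,255]}'
python3 -m jog '{"travel":[[8,-30,0],[8,-25,0],[6,-13,0],[0,0,0],[0,0,0]],"dr":[[0,0,0],[0,0,0],[0,0,0],[0,0,0],[0,0,0]],"jaw":[255,255,255,255,255]}'
python3 - <<'E'
from h import *
np.set_printoptions(precision=4,suppress=True)
s=get_state();p=s["eef_pos"];r=Ro.from_quat(s["tcp_rot"]).as_matrix();print(p,r[:,2],r[:,1],s["qpos"],s["wrist_torque"])
print((np.array([.574,-.241,.32])-p)*1e3, Ro.from_quat(s["tcp_rot"]).as_rotvec(True))
out=[]
for n in("side","top"):
    im=read_camera(n)[:,:,::-1]; cv2.imwrite(f"pics/{n}2.png",im)
    u=proj(n,[p[0],p[1],p[2]-.02]).astype(int); x,y=max(0,u[0]-60),max(0,u[1]-60); print(n,x,y)
    out.append(cv2.resize(cv2.convertScaleAbs(im[y:y+120,x:x+120],alpha=1.5),(400,400),interpolation=cv2.INTER_CUBIC))
cv2.imwrite("pics/p2.png",np.hstack(out))
E
```

```text
time: 4.87
eef_pos: [0.4241, 0.2815, 0.3229]
tcp_rot: [-0.099, 0.995, -0.001, -0.004]
contact_force: [-0.1, 0.3, -6.1]
opening: 0.286
time: 5.28
eef_pos: [0.4612, 0.1506, 0.3213]
tcp_rot: [-0.011, 1.0, -0.001, -0.002]
contact_force: [-0.3, 0.7, -6.3]
opening: 0.291
time: 5.7
eef_pos: [0.501, 0.0004, 0.3214]
tcp_rot: [0.076, 0.997, -0.0, -0.002]
contact_force: [0.3, 0.7, -6.0]
opening: 0.285
time: 6.12
eef_pos: [0.541, -0.1495, 0.321]
tcp_rot: [0.163, 0.987, 0.0, -0.002]
contact_force: [1.8, 0.7, -6.1]
opening: 0.29
time: 6.53
eef_pos: [0.563, -0.2159, 0.3217]
tcp_rot: [0.162, 0.987, 0.001, -0.002]
contact_force: [0.6, 0.2, -7.0]
opening: 0.288
[ 0.563  -0.2159  0.3217] [-0.0039  0.0029 -1.    ] [0.3201 0.9474 0.0015] [-0.5346  0.076   1.6538  0.0005  1.4167 -1.7796] [-0.0001 -0.0175  0.0344]
[ 11.028  -25.0736  -1.7414] [ -29.1561 -177.3705   -0.2015]
side 169 168
top 260 96
```

View pics/p2.png

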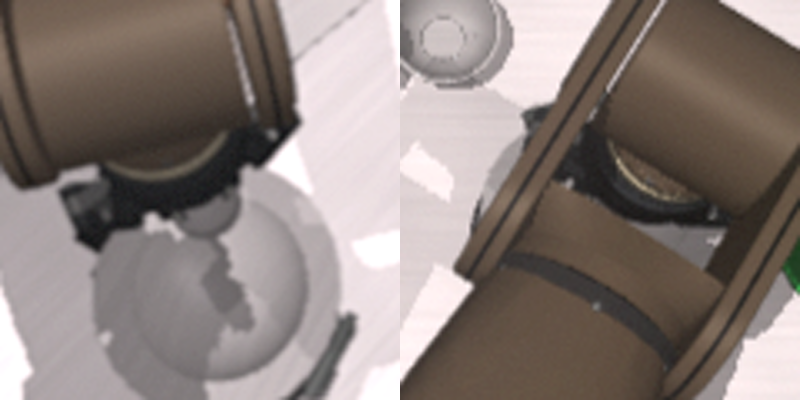

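The weight hangs upright and is partly visible in the side view at crop (210,210). I'll check its offset in the hand against the predicted outline.

Run:
```python
from h import *
np.set_printoptions(precision=4,suppress=True)
s=get_state();p=s["eef_pos"];r=Ro.from_quat(s["tcp_rot"]).as_matrix()
im=cv2.imread("pics/side2.png")[210:270,200:280]; k=10
o=cv2.resize(cv2.convertScaleAbs(im,alpha=1.7),None,fx=k,fy=k,interpolation=cv2.INTER_CUBIC)
a=np.linspace(0,2*np.pi,50)
for h,c in ((-.048,(0,0,255)),(-.006,(255,0,0))):
    for b in a:
        X=p+r@[.024*np.cos(b),.024*np.sin(b),-h]
        u=(proj("side",X)-[200,210]+.5)*k-.5; cv2.circle(o,tuple(int(v) for v in u),2,c,-1)
cv2.imwrite("pics/p3.png",o)
e=[(proj("side",p+r@np.array(d))-proj("side",p))/5 for d in ([.005,0,.048],[0,.005,.048])]
b=proj("side",p+r@[0,0,.048]); print([proj("side",p+r@np.array(d))-b for d in ([.005,0,.048],[0,.005,.048],[0,0,.053])])
```

```text
[array([-1.0085, -2.0653]), array([ 2.1314, -1.0569]), array([0.2185, 0.4885])]
```

View pics/p3.png

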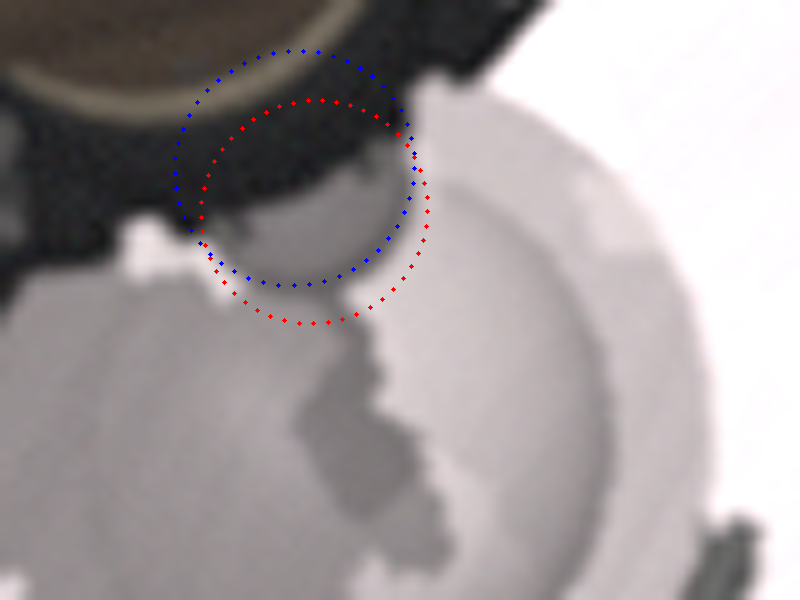

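Blue (predicted top face of the cylinder) matches the visible edge within about 1 mm, so the weight is centred in the hand. Centring over the crown and going down; contact is expected at TCP z≈0.244 and lid shut at ≈0.199.

```bash
python3 -m jog '{"travel":[[4,-8,0],[4,-9,0],[3,-8,0],[0,0,-12],[0,0,-20]],"dr":[[0,0,0],[0,0,0],[0,0,0],[0,0,0],[0,0,0]],"jaw":[255,255,255,255,255]}' 40
python3 -m jog '{"travel":[[0,0,-20],[0,0,-10],[0,0,0],[0,0,0]],"dr":[[0,0,0],[0,0,0],[0,0,0],[0,0,0]],"jaw":[255,255,255,255]}'
python3 -m jog '{"travel":[[0,0,-4],[0,0,-4],[0,0,-4],[0,0,-4],[0,0,-4]],"dr":[[0,0,0],[0,0,0],[0,0,0],[0,0,0],[0,0,0]],"jaw":[255,255,255,255,255]}'
python3 -c "
from h import *
s=get_state();print((np.array([.574,-.241,.199])-s['eef_pos'])*1e3,s['wrist_torque'],Ro.from_quat(s['tcp_rot']).as_matrix()[:,2])"
```

```text
time: 7.05
eef_pos: [0.5759, -0.2421, 0.2951]
tcp_rot: [0.162, 0.987, -0.001, 0.003]
contact_force: [0.6, -0.7, -6.4]
opening: 0.288
time: 7.38
eef_pos: [0.5741, -0.2405, 0.2616]
tcp_rot: [0.161, 0.987, 0.0, -0.001]
contact_force: [1.5, -0.2, -5.7]
opening: 0.288
time: 7.8
eef_pos: [0.5745, -0.2408, 0.2427]
tcp_rot: [0.161, 0.987, -0.0, 0.0]
contact_force: [-0.7, 0.7, -4.9]
opening: 0.285
[ -0.47109281  -0.17310987 -43.74532215] [-0.03309924  0.06981235 -0.03541765] [ 3.53304895e-04 -5.77976387e-04 -9.99999771e-01]
```

```bash
python3 -m jog '{"travel":[[0,0,-4],[0,0,-4],[0,0,-4],[0,0,-4],[0,0,-4]],"dr":[[0,0,0],[0,0,0],[0,0,0],[0,0,0],[0,0,0]],"jaw":[255,255,255,255,255]}'
python3 -m jog '{"travel":[[0,0,-4],[0,0,-4],[0,0,-4],[0,0,-2],[0,0,0]],"dr":[[0,0,0],[0,0,0],[0,0,0],[0,0,0],[0,0,0]],"jaw":[255,255,255,255,255]}'
python3 -c "
from h import *
s=get_state();print((np.array([.574,-.241,.199])-s['eef_pos'])*1e3,s['wrist_torque'],Ro.from_quat(s['tcp_rot']).as_matrix()[:,2])"
```

```text
time: 8.22
eef_pos: [0.5744, -0.2409, 0.2225]
tcp_rot: [0.161, 0.987, -0.0, 0.0]
contact_force: [-0.9, -0.2, -4.0]
opening: 0.287
time: 8.63
eef_pos: [0.5742, -0.2405, 0.2077]
tcp_rot: [0.162, 0.987, 0.0, -0.0]
contact_force: [0.2, 0.8, -5.2]
opening: 0.287
[-0.16645595 -0.46396608 -8.72586896] [-0.09184395  0.08404084 -0.02527101] [-8.78065791e-04  7.21212434e-04 -9.99999354e-01]
```

```bash
python3 -m jog '{"travel":[[0,0,-2],[0,0,-2],[0,0,-1],[0,0,0]],"dr":[[0,0,0],[0,0,0],[0,0,0],[0,0,0]],"jaw":[255,255,255,255]}'
for i in 1 2 3; do python3 -m jog '{"travel":[[0,0,-1],[0,0,0]],"dr":[[0,0,0],[0,0,0]],"jaw":[255,255]}' | grep -E "eef|force"; done
```

```text
time: 8.97
eef_pos: [0.5744, -0.2407, 0.2035]
tcp_rot: [0.161, 0.987, -0.0, -0.0]
contact_force: [-1.3, 0.2, -4.6]
opening: 0.285
eef_pos: [0.5744, -0.2407, 0.2026]
contact_force: [-0.2, 0.1, -3.8]
eef_pos: [0.5744, -0.2408, 0.2016]
contact_force: [-0.5, -1.0, -3.4]
eef_pos: [0.5743, -0.2408, 0.2005]
contact_force: [-1.6, -0.5, -3.2]
```

```bash
python3 -m jog '{"travel":[[0,0,0]],"dr":[[0,0,0]],"jaw":[255]}'| grep -E "eef|force"; python3 -m jog '{"travel":[[0,0,0]],"dr":[[0,0,0]],"jaw":[255]}'| grep -E "eef|force"
```

```text
eef_pos: [0.5744, -0.2407, 0.2005]
contact_force: [-1.5, -1.1, -3.0]
eef_pos: [0.5744, -0.2407, 0.2005]
contact_force: [-0.9, -0.8, -3.8]
```

```bash
for i in 1 2 3; do python3 -m jog '{"travel":[[0,0,-0.7],[0,0,0]],"dr":[[0,0,0],[0,0,0]],"jaw":[255,255]}' | grep -E "eef|force"; done
```

```text
eef_pos: [0.5743, -0.2408, 0.1999]
contact_force: [-1.2, -1.5, -3.7]
eef_pos: [0.5744, -0.2408, 0.1992]
contact_force: [-0.7, -0.6, -3.7]
eef_pos: [0.5746, -0.2408, 0.199]
contact_force: [-1.2, 0.2, -0.6]
```

The lid has bottomed (Fz jumped to −0.6, TCP z 0.199 as predicted). Before release I check the centring with an overlay of the shut lid and weight.

```bash
python3 -m jog '{"travel":[[0,0,0],[0,0,0],[0,0,0]],"dr":[[0,0,0],[0,0,0],[0,0,0]],"jaw":[255,255,255]}'
python3 - <<'E'
from h import *
s=get_state();p=s["eef_pos"];r=Ro.from_quat(s["tcp_rot"]).as_matrix()
a=np.linspace(0,2*np.pi,70);out=[]
for n in("side","top"):
    im=read_camera(n)[:,:,::-1]; cv2.imwrite(f"pics/{n}4.png",im)
    c=proj(n,[.574,-.241,.12]); x,y=(c-[48,52]).astype(int); k=4
    o=cv2.resize(cv2.convertScaleAbs(im[y:y+105,x:x+97],alpha=1.6),None,fx=k,fy=k,interpolation=cv2.INTER_CUBIC)
    def D(X,col):
        u=(proj(n,X)-[x,y]+.5)*k-.5; cv2.circle(o,tuple(int(v) for v in u),1,col,-1)
    for b in a:
        D([.574+.066*np.cos(b),-.241+.066*np.sin(b),.1162],(0,0,255))
        D([.574+.094*np.cos(b),-.241+.094*np.sin(b),.1155],(255,0,0))
        D(p+r@[.024*np.cos(b),.024*np.sin(b),.006],(0,180,0))
    out.append(o)
cv2.imwrite("pics/p4.png",np.hstack(out))
E
```

```text
time: 10.38
eef_pos: [0.5746, -0.2408, 0.199]
tcp_rot: [0.161, 0.987, -0.0, 0.0]
contact_force: [-2.1, -1.2, -0.2]
opening: 0.288
```

View pics/p4.png

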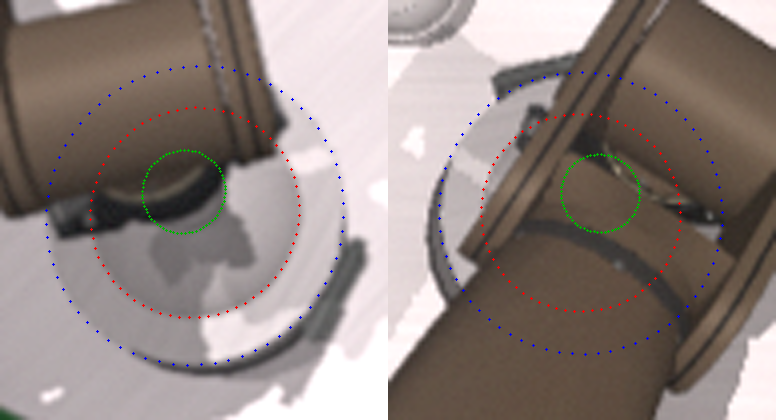

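The predicted rim and dome foot match the visible arcs: side bottom/right at (200,365)/(300,215), top left at (440,210). Lid shut, centring good. Releasing gently.

```bash
python3 -m jog '{"travel":[[0,0,0],[0,0,0]],"dr":[[0,0,0],[0,0,0]],"jaw":[255,255]}' 20
python3 -m jog '{"travel":[[0,0,0],[0,0,0],[0,0,0],[0,0,0],[0,0,0]],"dr":[[0,0,0],[0,0,0],[0,0,0],[0,0,0],[0,0,0]],"jaw":[180,175,170,165,160]}'
python3 -m jog '{"travel":[[0,0,0],[0,0,0],[0,0,0],[0,0,0],[0,0,0]],"dr":[[0,0,0],[0,0,0],[0,0,0],[0,0,0],[0,0,0]],"jaw":[145,120,80,40,0]}'
python3 -m jog '{"travel":[[0,0,0],[0,0,0],[0,0,0],[0,0,0],[0,0,0]],"dr":[[0,0,0],[0,0,0],[0,0,0],[0,0,0],[0,0,0]],"jaw":[0,0,0,0,0]}'
```

```text
time: 10.65
eef_pos: [0.5746, -0.2408, 0.199]
tcp_rot: [0.161, 0.987, -0.0, 0.0]
contact_force: [-2.3, -0.4, 1.0]
opening: 0.289
time: 11.07
eef_pos: [0.5747, -0.2406, 0.1986]
tcp_rot: [0.161, 0.987, 0.0, 0.0]
contact_force: [-0.4, -0.7, 0.5]
opening: 0.373
time: 11.48
eef_pos: [0.5744, -0.2407, 0.1985]
tcp_rot: [0.162, 0.987, 0.0, 0.0]
contact_force: [-0.0, 0.4, -0.0]
opening: 0.93
time: 11.9
eef_pos: [0.5744, -0.2407, 0.1985]
tcp_rot: [0.161, 0.987, -0.0, 0.0]
contact_force: [0.7, 1.1, 0.0]
opening: 0.994
```

Free. Rising straight up, then backing the arm away so I can see the result.

```bash
python3 -m jog '{"travel":[[0,0,5],[0,0,12],[0,0,20],[0,0,30],[0,0,30]],"dr":[[0,0,0],[0,0,0],[0,0,0],[0,0,0],[0,0,0]],"jaw":[0,0,0,0,0]}'
python3 -m jog '{"travel":[[0,10,30],[0,25,20],[0,40,0],[0,40,0],[0,40,0]],"dr":[[0,0,0],[0,0,0],[0,0,0],[0,0,0],[0,0,0]],"jaw":[0,0,0,0,0]}'
python3 -m jog '{"travel":[[-10,35,0],[-10,35,0],[-10,35,0],[-10,35,0],[-10,20,0]],"dr":[[0,0,0],[0,0,0],[0,0,0],[0,0,0],[0,0,0]],"jaw":[0,0,0,0,0]}'
python3 - <<'E'
from h import *
a=np.linspace(0,2*np.pi,70);out=[]
for n in("side","top"):
    im=read_camera(n)[:,:,::-1]; cv2.imwrite(f"pics/{n}5.png",im)
    c=proj(n,[.574,-.241,.16]); x,y=(c-[32,32]).astype(int); k=6
    o=cv2.resize(cv2.convertScaleAbs(im[y:y+66,x:x+66],alpha=1.5),None,fx=k,fy=k,interpolation=cv2.INTER_CUBIC)
    def D(X,col):
        u=(proj(n,X)-[x,y]+.5)*k-.5; cv2.circle(o,tuple(int(v) for v in u),1,col,-1)
    for b in a:
        for rr,z,col in((.066,.1162,(0,0,255)),(.024,.193,(0,180,0)),(.013,.226,(255,0,0))): D([.574+rr*np.cos(b),-.241+rr*np.sin(b),z],col)
    out.append(o); print(n,x,y)
cv2.imwrite("pics/p5.png",np.hstack(out))
E
```

```text
time: 12.32
eef_pos: [0.5741, -0.2405, 0.2969]
tcp_rot: [0.162, 0.987, 0.0, -0.0]
contact_force: [0.5, -0.9, 0.6]
opening: 1.002
time: 12.73
eef_pos: [0.5745, -0.0846, 0.348]
tcp_rot: [0.162, 0.987, -0.0, 0.002]
contact_force: [1.6, -0.1, 0.0]
opening: 1.0
time: 13.15
eef_pos: [0.5236, 0.0773, 0.3473]
tcp_rot: [0.16, 0.987, 0.001, 0.001]
contact_force: [0.7, -1.5, 0.5]
opening: 0.999
side 198 219
top 289 129
```

View pics/p5.png

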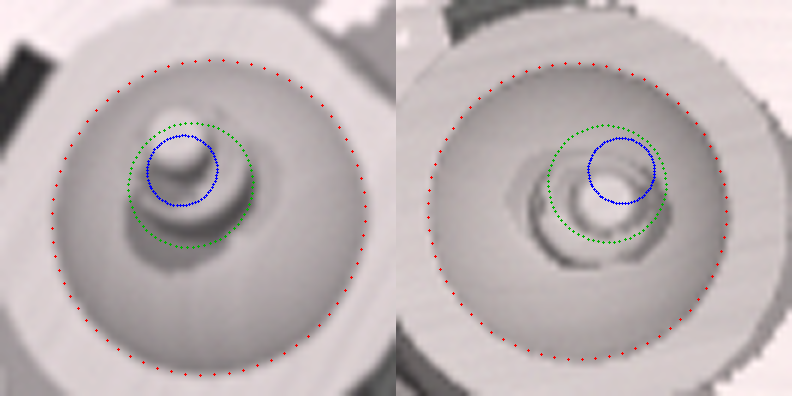

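The lid is shut and the weight stands on it, but it looks tilted: the knob is at side (180,140) and top (607,200), about 5 raw px from the upright prediction. I'll quantify that.

Run:
```python
from h import *
np.set_printoptions(precision=4,suppress=True)
S=lambda x,y:(198+x/6-.4,219+y/6-.4)
T=lambda x,y:(289+(x-396)/6-.4,129+y/6-.4)
k,g=tri(S(180,140),T(607,200)); print("knob top",k,g)
# refine knob by brightness centroid; cylinder outline sampled
for n,(x,y),c in(("side",(198,219),(180,140)),("top",(289,129),(211,200))):
    im=cv2.imread(f"pics/{n}5.png").max(2)[y:y+66,x:x+66]
    cx,cy=c[0]/6,c[1]/6; w=im[int(cy)-8:int(cy)+9,int(cx)-10:int(cx)+11]
    print(n);print(w)
for nm,s,t in [("cyl top face (rim centre)",(192,171),(599,203))]: print(nm,tri(S(*s),T(*t)))
d=k-[.574,-.241,.151+.075]; print("offset mm",d*1e3)
```

```text
knob top [ 0.5637 -0.2347  0.2225] 2.928126381004507
side
[[119 113 111 112 114 116 118 119 120 121 121 122 122 123 124 125 124 125
  124 124 123]
 [109 111 112 115 117 120 120 120 121 121 120 119 121 123 125 126 127 127
  127 126 125]
 [110 112 115 118 119 120 120 120 121 123 121 119 121 122 125 123 123 127
  128 126 126]
 [112 115 118 120 120 118 122 129 133 135 132 129 124 124 125 121 115 122
  127 129 129]
 [115 119 121 121 119 122 132 139 142 142 141 139 133 126 124 123 115 117
  124 129 129]
 [118 120 121 119 119 129 141 144 143 141 143 144 138 127 118 117 119 121
  125 125 129]
 [120 122 119 116 120 135 143 144 143 141 142 144 141 129 114 112 119 123
  125 125 127]
 [122 120 117 113 120 136 144 144 142 142 143 144 144 131 110 107 117 120
  122 124 123]
 [121 121 119 116 119 134 143 145 142 141 143 144 142 128 104  99 114 119
  120 120 118]
 [121 120 122 119 118 130 141 145 143 144 145 144 136 118  95  92 112 120
  118 120 116]
 [121 120 123 118 110 118 133 140 141 140 139 134 123 103  81  90 116 120
  119 119 114]
 [121 120 122 118 105 103 115 123 126 127 125 116 104  83  68  
[... 1422 characters left out ...]
6 108  90  86 100
   87  83  84]
 [135 141 144 132 105  89 107 130 141 145 146 144 138 116  98  87  97  98
   86  83  83]
 [134 136 140 134 122  94  93 111 122 132 133 125 108  97 101 101 117  94
   86  85  96]
 [128 135 137 138 140 122 100 106 110 106 102 116 111 103 124 125 113  89
   84  84 116]
 [114 131 135 137 138 138 137 126 113 104 101 126 128 128 127 122 100  87
   84  97 117]
 [ 90 118 131 135 135 136 133 134 133 133 131 130 127 124 122 109  90  86
   97 118 120]
 [ 70  91 117 130 132 133 132 132 132 131 131 129 122 114 107  91  85  98
  120 122 120]]
cyl top face (rim centre) (array([ 0.5681, -0.2379,  0.1846]), np.float64(2.961140313434537))
offset mm [-10.3418   6.2717  -3.5475]
```

Run:
```python
from h import *
np.set_printoptions(precision=4,suppress=True,linewidth=200)
k,g=tri((227.2,241.0),(323.8,162.3)); print("knob top disc",k,g)
off=k-[.574,-.241,.229]; print("offset",off*1e3,"phi by rolling",np.hypot(*off[:2])/.131)
# radial profiles about predicted cyl-top centre for tilts along the lean
u=off[:2]/np.hypot(*off[:2])
for n in("side","top"):
    im=cv2.imread(f"pics/{n}5.png").max(2)
    c=proj(n,[k[0]-.036*.12*u[0],k[1]-.036*.12*u[1],.1925]); print(n,c)
    for a in range(0,360,20):
        r=np.arange(6,15.1,.75).astype(np.float32);A=np.radians(a)
        v=cv2.remap(im,(c[0]+r*np.cos(A)).astype(np.float32)[:,None],(c[1]+r*np.sin(A)).astype(np.float32)[:,None],cv2.INTER_LINEAR).ravel()
        print(a,v)
# expected radius px
c0=np.array([.57,-.238,.1925])
for n in("side","top"): print(n,[np.linalg.norm(proj(n,c0+[.024*np.cos(b),.024*np.sin(b),0])-proj(n,c0)).round(1) for b in(0,.8,1.6,2.4)])
```

```text
knob top disc [ 0.5622 -0.2341  0.2262] 3.0192117136072754
offset [-11.7604   6.8595  -2.7903] phi by rolling 0.10392919387869104
side [228.4953 245.5664]
0 [122 122 122 124 122 115 104 105 111 118 119 118 120]
20 [122 123 126 127 121 103  83  68  79  96 113 118 119]
40 [126 130 130 126 115  96  74  57  56  67  88 106 118]
60 [127 132 131 127 114  94  73  60  55  61  77  99 114]
80 [105 114 125 123 112  94  73  62  59  63  74  83  88]
100 [ 94 100 111 115 109  94  72  64  66  75  84  87  87]
120 [ 89  89  92 102 103  93  78  74  78  82  84  84  84]
140 [ 85  86  89  97 100  96  89  84  87  95 107 115 121]
160 [ 80  84  89  99 111 118 122 124 123 122 122 121 119]
180 [ 96 103 115 120 121 120 120 122 122 121 119 117 115]
200 [122 118 119 119 120 120 121 121 120 118 116 113 111]
220 [142 138 132 123 119 118 120 121 119 116 112 110 109]
240 [143 144 143 138 130 121 120 120 119 116 113 111 114]
260 [142 142 142 138 132 123 121 121 120 118 115 114 115]
280 [142 140 135 128 123 121 122 122 122 121 119 117 115]
300 [121 117 117 121 123 119 120 124 127 126 124 123 121]
320 [103 113 118 122 12
[... 605 characters left out ...]
84  94 113 127 130 135 135]
180 [125 125 128 113  92  94  90 104 123 121 120 121 124]
200 [120 120 122 127 116 105 101 114 117 116 117 123 129]
220 [116 116 120 122 117 112 114 116 117 123 126 126 126]
240 [113 117 124 121 118 115 122 127 127 125 125 124 121]
260 [116 123 127 121 119 125 127 126 124 122 121 120 118]
280 [120 122 124 120 120 123 124 124 124 123 119 117 115]
300 [121 118 122 117 116 121 121 121 119 118 117 115 114]
320 [125 112 115 117 109 109 112 118 118 116 115 114 112]
340 [128 107  93  93  94  89  87 101 117 117 115 114 112]
side [np.float64(10.2), np.float64(10.3), np.float64(10.4), np.float64(10.2)]
top [np.float64(9.7), np.float64(9.8), np.float64(9.8), np.float64(9.7)]
```

Two independent readings agree. The knob offset gives a tilt of about 0.10 rad by rolling geometry, and the cylinder face edge fits a tilt of about 0.12. That puts the underside about 5–6 mm off the crown, inside the 0.2 rad and 14 mm limits, so re-gripping would risk more than it gains. Last check before hand-in: is everything still, and have the rack and bystanders stayed put?

```bash
python3 -m jog '{"travel":[[0,0,0],[0,0,0],[0,0,0],[0,0,0],[0,0,0]],"dr":[[0,0,0],[0,0,0],[0,0,0],[0,0,0],[0,0,0]],"jaw":[0,0,0,0,0]}' | head -1
python3 -m jog '{"travel":[[0,0,0],[0,0,0],[0,0,0],[0,0,0],[0,0,0]],"dr":[[0,0,0],[0,0,0],[0,0,0],[0,0,0],[0,0,0]],"jaw":[0,0,0,0,0]}' | tail -2
python3 - <<'E'
from h import *
for n in("side","top"):
    im=read_camera(n)[:,:,::-1]; cv2.imwrite(f"pics/{n}6.png",im); b=cv2.imread(f"pics/{n}5.png"); o=cv2.imread(f"pics/{n}0.png")
    x,y=(proj(n,[.574,-.241,.16])-[38,38]).astype(int)
    d=cv2.absdiff(im[y:y+76,x:x+76],b[y:y+76,x:x+76]).max(2); print(n,"warmer area vs 1.2 s ago: px>15:",(d>15).sum(),"max",d.max())
    sc=np.array([800/512,600/384])
    B=dict(side=dict(jar=(585,330),cup=(525,370),bowl=(492,430),scraper=(405,262),spoon=(515,152),tin=(530,265)),top=dict(jar=(298,155),cup=(372,167),bowl=(428,163),scraper=(356,345),spoon=(185,345),tin=(265,247),short=(220,257)))[n]
    g=lambda i:cv2.cvtColor(i,cv2.COLOR_BGR2GRAY)
    for k,c in B.items():
        u,v=(np.array(c)/sc).astype(int); t=g(o)[v-12:v+12,u-12:u+12]
        m=cv2.matchTemplate(g(im)[v-22:v+22,u-22:u+22],t,cv2.TM_CCOEFF_NORMED); _,s,_,l=cv2.minMaxLoc(m); print(n,k,"shift px",l[0]-10,l[1]-10,round(s,2))
E
```

```text
time: 13.67
contact_force: [0.4, 0.0, -0.4]
opening: 1.001
side warmer area vs 1.2 s ago: px>15: 10 max 26
side jar shift px 0 0 1.0
side cup shift px 0 0 1.0
side bowl shift px 0 0 1.0
side scraper shift px 0 0 1.0
side spoon shift px 8 -10 0.23
side tin shift px 0 0 1.0
top warmer area vs 1.2 s ago: px>15: 54 max 63
top jar shift px 0 0 1.0
top cup shift px 0 0 1.0
top bowl shift px 0 0 1.0
top scraper shift px 0 0 1.0
top spoon shift px 10 4 0.53
top tin shift px -10 -2 0.47
top short shift px -6 -1 0.6
```

Scores for the spoon and the top-view tin and short weight are low, probably because the arm now hides or shadows them. I'll locate the differences near the warmer and recheck the knob centroid for creep.

```bash
python3 -m jog '{"travel":[[-10,-20,0],[-10,-35,0],[-10,-35,0],[-10,-20,0],[0,0,0]],"dr":[[0,0,0],[0,0,0],[0,0,0],[0,0,0],[0,0,0]],"jaw":[0,0,0,0,0]}' | tail -2
python3 - <<'E'
from h import *
s=get_state(); print(s["time"],s["eef_pos"])
for n,(u,v) in(("side",(227,241)),("top",(324,162))):
    cv2.imwrite(f"pics/{n}7.png",read_camera(n)[:,:,::-1])
    I={i:cv2.imread(f"pics/{n}{i}.png").max(2) for i in(0,5,6,7)}
    for i in(5,6,7):
        w=I[i][v-6:v+7,u-6:u+7]; m=cv2.moments((w>132).astype(np.uint8),True); print(n,i,"knob",u-6+m["m10"]/m["m00"],v-6+m["m01"]/m["m00"],m["m00"])
    x,y=(proj(n,[.574,-.241,.16])-[38,38]).astype(int)
    for a,b in((5,6),(6,7)):
        d=cv2.absdiff(I[a][y:y+76,x:x+76],I[b][y:y+76,x:x+76]); ys,xs=np.where(d>15); print(a,b,len(xs),"cols",(xs.min()+x,xs.max()+x) if len(xs) else "","rows",(ys.min()+y,ys.max()+y) if len(xs) else "")
    B=dict(side=dict(spoon=(545,145),tin=(530,265)),top=dict(spoon=(142,322),tin=(265,247),short=(220,257)))[n]
    for k,c in B.items():
        q,r=(np.array(c)*[.64,.64]).astype(int); t=I[0][r-9:r+9,q-9:q+9]
        mm=cv2.matchTemplate(I[7][r-19:r+19,q-19:q+19],t,cv2.TM_CCOEFF_NORMED); _,sc,_,l=cv2.minMaxLoc(mm); print(n,k,l[0]-10,l[1]-10,round(sc,2))
E
```

```text
contact_force: [0.1, 0.1, -0.0]
opening: 1.001
14.6 [ 0.48334414 -0.03862157  0.34566114]
side 5 knob 226.75 240.84615384615384 52.0
side 6 knob 226.71153846153845 240.82692307692307 52.0
side 7 knob 226.64285714285714 240.44642857142858 56.0
5 6 10 cols (np.int64(257), np.int64(263)) rows (np.int64(218), np.int64(234))
6 7 1732 cols (np.int64(192), np.int64(267)) rows (np.int64(213), np.int64(254))
side spoon 0 0 1.0
side tin 0 0 1.0
top 5 knob 323.280701754386 162.24561403508773 57.0
top 6 knob 323.3157894736842 162.35087719298247 57.0
top 7 knob 323.4313725490196 162.47058823529412 51.0
5 6 54 cols (np.int64(283), np.int64(328)) rows (np.int64(152), np.int64(197))
6 7 1336 cols (np.int64(283), np.int64(332)) rows (np.int64(152), np.int64(198))
top spoon 0 0 1.0
top tin 0 0 1.0
top short 0 0 1.0
```

Spoon, tin and short weight are all unmoved. I'll wait a few seconds with the arm still to rule out slow creep of the weight.

```bash
for i in 1 2 3 4 5 6 7 8; do python3 -m jog '{"travel":[[0,0,0],[0,0,0],[0,0,0],[0,0,0],[0,0,0]],"dr":[[0,0,0],[0,0,0],[0,0,0],[0,0,0],[0,0,0]],"jaw":[0,0,0,0,0]}' >/dev/null; done
python3 - <<'E'
from h import *
print(get_state()["time"])
for n,(u,v) in(("side",(227,241)),("top",(324,162))):
    cv2.imwrite(f"pics/{n}8.png",read_camera(n)[:,:,::-1])
    I={i:cv2.imread(f"pics/{n}{i}.png").max(2) for i in(7,8)}
    w=I[8][v-6:v+7,u-6:u+7]; m=cv2.moments((w>132).astype(np.uint8),True); print(n,"knob",u-6+m["m10"]/m["m00"],v-6+m["m01"]/m["m00"],m["m00"])
    d=cv2.absdiff(I[7][v-20:v+20,u-20:u+20],I[8][v-20:v+20,u-20:u+20]); print(d.max(),d.mean())
E
```

```text
18.0333
side knob 226.74137931034483 240.55172413793105 58.0
39 1.74
top knob 323.4313725490196 162.47058823529412 51.0
35 0.920625
```

No creep over 3.4 s (the knob moved 0.0 to 0.14 px). Handing in.

```bash
python3 -c "
from plant import *
print(sign_off())"
```

```text
the job is handed in; nothing more can be done
None
```

The tall weight now stands by itself on the crown of the grey warmer's lid and holds it shut; I handed the job in at about 18 s. I gripped it by the knob, lifted it out of the rack along its axis and turned it upright. I then lowered it in small steps until the lid was shut, with a contact force of about 6–7 N, opened the gripper and backed away.

**What the last checks showed:**
- **Lid and weight:** the lid matches the shut outline. The knob moved at most 0.14 px over the last 3.4 s.
- **Other things:** the scraper, cup, spoon, jar, bowl, tin and short weight showed no shift from the start. The robot was touching nothing.
- **Tilt, not ideal:** the weight leans about 0.10–0.12 rad, with its underside an estimated 5–6 mm off the crown. The cause is a placement or calibration error of a few millimetres. That is inside the limits of 0.2 rad and 14 mm, so I left it rather than risk a second grip.
- **Readings that disagreed:** the two camera views missed each other by about 3 mm on the knob. An early check showed low match scores for the spoon, tin and short weight. Those went away once the arm moved, so I took them to be the arm hiding or shading them.

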